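Load the jar mill and shift it through its gate into fast gear

TASK

Start a milling run: pick the white jar up from its wooden rest and lay it gently on the two rollers of the bench mill, along them and between the end cheeks, while the gear lever is still in park (the near end of its gate, one dot). Then take the lever's black ball knob and work it through the zigzag slot, by way of the middle gear, until it is fully home in fast gear (the far end of the gate, three dots), and let go. The gate plate is clamped in long holes and never sits quite the same, so feel for the turns; leave the blue pot, the tape roll and the sanding block where they are.

Things in the scene. Friction and masses are not known exactly. Their poses are not given: they have to be found in the camera images.
- mill: Grey-green bench jar mill, fixed, 155 mm deep, 353 mm wide. Origin on the bench; its front faces -x, x points to its back, y to its left, z up; 'mill' numbers are mm in this frame. Left (y 82..275, x -21..72): roller deck, flat top z 98. Right (y -78..82): console, its face sloping 35 deg up to the back, z 65 at x -57 to z 151 at x 66. Up-slope U=(0.819,0,0.574), normal N=(-0.574,0,0.819).
- lamp_bar (a point): Middle of the lamp bar over the console, mill (30,0,375): 30 x 148 x 22 mm, underside z 362, on two stays at x 82, y +-62. A gripper pointing straight down hits it over the far half of the lever's travel: hold the knob with the tool tilted 28 to 40 deg from vertical, coming from the front (along or a little steeper than -N).
- gate_home (a point): Middle position of the aluminium gate plate, mill (0,0,115), on the slope; plate 116 mm along U, 72 mm along y, 5 mm thick. The plate itself is clamped up to 11 mm higher or lower along U (unknown, varies); in y it is true. Its zigzag slot is 12 mm wide for the 9 mm rod. Find the turns by feel or sight.
- lever_pivot (a point): Pivot of the lever, inside the console: mill (49,0,45), 85 mm below gate_home along N. With a = gear_shift, b = gear_select the knob's centre is at pivot + 155 mm * (sin a cos b U + sin b Y + cos a cos b N), Y = the mill's y axis.
- knob (a point): Centre of the black rubber ball knob, 32 mm across, on the 9 mm lever rod. Slot centre line at the plate, mm (u up the slope, y left; x1.8 at the knob): park leg at y -11 up to u -12, left to y 11, up to u 12 (middle gear), right to y -11, up to fast. Each turn is the dead end of the leg before: push to the stop, ease off 1-2 mm, go across to the stop. Moving takes 1-5 N; stops are hard.
- gear_shift (a joint): Lever angle along the slope, rad, + = up the slope, away from the robot. Own end stops at -0.40 and +0.40, whatever the plate's position. Starts in park, -0.39 to -0.35. First turn at -0.14, second at +0.14, each +-0.13 by the plate's position. Fast, fully home: +0.40; above 0.35 counts. Friction (about 2 N at the knob) keeps it where it is left.
- gear_select (a joint): Lever angle sideways, rad, + = to the mill's left. Right-hand legs (park, fast) -0.13, left-hand leg (middle gear) +0.13. A spring pulls the lever to the right with 2 to 3 N at the knob: it has to be held over to the left in the middle gear and stays to the right by itself in park and fast.
- jar: White ceramic jar with steel lid and two black bands: cylinder 56 mm in diameter, 112 mm long (lid button 3 mm more), 0.3 to 0.6 kg. Origin in its middle; its y axis is the cylinder axis, lid at +y. It starts lying level in the jar rest, axis 45 mm above the bench; grasp it across its middle from above. Either end may point left on the rollers. It must not be banged down (under 80 N).
- roller_seat (a point): Where the jar's middle is when it lies on the rollers: mill (25,185,158), jar axis along the mill's y. Two black rollers, 24 mm in diameter, axes at x 1 and x 49, z 125 (tops z 137), 158 mm long between aluminium cheeks at y 102 and y 268 (cheek tops z 139).
- jar_rest: Fixed wooden jar rest: board 74 x 128 x 12 mm, two V saddles 18 mm thick, 84 mm apart along its y (66 mm clear between them), up to 38 mm high. Origin in the middle of its underside; the jar's axis lies along its y.
- pot_blue: Blue casting pot with a white band, 68 mm wide, 62 mm high, origin in the middle of its underside; a bystander.
- tape_roll: Roll of masking tape lying flat, 100 mm across, 25 mm high, origin in the middle of its underside; a bystander.
- sanding_block: Brown sanding block, 60 x 110 x 35 mm, in front of the console, origin in the middle of its underside; a bystander.

How it is judged:
On the way:
1. the jar lies on the rollers, let go, with the lever still in park (horizontal distance between jar and roller_seat below 0.022 m and z of jar in the frame of mill between 0.15 and 0.166 m and angle between the y axis of jar and the y axis of mill, either way round below 0.12 rad and contact force between the fingers and jar below 0.1 N and linear speed of jar below 0.03 m/s and value of joint gear_shift below -0.27 rad), for 0.1 s.
At the end, for the whole second after the job is handed in: The jar lies at rest on the rollers (its middle within 22 mm of the roller seat in plan, its height within 8 mm, its axis within 0.12 rad of the rollers'), and the released lever rests in fast gear: gear_shift above 0.35 rad (fully home is 0.40) and gear_select below -0.07 rad (right-hand leg) (horizontal distance between jar and roller_seat below 0.022 m and z of jar in the frame of mill between 0.15 and 0.166 m and angle between the y axis of jar and the y axis of mill, either way round below 0.12 rad and value of joint gear_shift above 0.35 rad and value of joint gear_select below -0.07 rad and velocity of joint gear_shift below 0.05 rad/s and linear speed of jar below 0.03 m/s); the robot touches nothing.
It fails at once if the blue pot, the tape roll or the sanding block is pushed more than 30 mm (distance of any of pot_blue, tape_roll, sanding_block from where it was at the start of the episode above 0.03 m).
It fails at once if the jar is banged against the mill (over 80 N) (contact force between jar and mill above 80 N).
It also fails if it takes over 67 s, if anything falls off the work surface, if the arm or the gripper's body presses on something with over 40 N, if the wrist force passes 120 N, or if a joint passes its speed limit or range.

ROBOT

A 6-joint arm with a two-finger parallel gripper is mounted at the origin on a cart in front of the work surface, level with it; the furniture and walls round the work are solid. World frame = base frame: x ahead of the robot, y to its left, z up, the work surface at z = 0. Lengths are in m, angles in rad, forces in N, time in s.
With the tool pointing down it reaches from about 0.35 to 0.85 m from the base axis. Payload 8.1 kg.
Tool frame: the origin (TCP) lies on the front face of the gripper's body, between the roots of the fingers; the fingertips stand 84 mm ahead of it and the grasp point (between the pads) lies 65 mm ahead of it; x points along the fingers, y is the direction in which the jaws open and shut, and the axes are right-handed (so a half turn about x gives the same grasp; the last joint's range is limited). The gripper opens to 93 mm and grips with 3 to 60 N. Pads are 15 mm wide; open, the fingers measure 128 mm over their backs; the gripper's body (75 mm by 188 mm) begins 65 mm behind the grasp point.
Start: joints at [-1.424, 0.13, 1.488, -0, 1.523, -0.085], TCP at [0.138, -0.584, 0.303] pointing down, gripper open.
Joint ranges: [-2.96, 2.96], [-0.89, 2.26], [0.02, 2.5], [-1.34, 4.48], [0, 2.73], [-2.66, 2.66]. Speed limits (rad/s): [2.39, 2.39, 2.79, 3.14, 3.14, 3.14].

INTERFACE

Orientations are given as a rotation vector (axis times angle).
In Python, from plant import telemetry, read_camera, camera_params, robot gives the robot as it stands.
- The arm moves only by the tool step_arm, never from a script. Its argument "commands" is a list of rows, each an object with "xyz": the shift along the tool's x, y, z in mm, a list of three; "turn": the turn, a rotation vector about the tool's x, y, z in rad, a list of three; "grip": the finger opening in mm, from 0 to 93. In form: [{"xyz": [dx, dy, dz], "turn": [ax, ay, az], "grip": grip}, ...]. A call has 1 to 12 rows; each row is the pose to reach, as a shift and turn from the pose commanded when the call began, along the tool's axes at that moment; what a row does not reach only later rows make up. A row lasts 1/8 s, in which the tool goes at most 62.5 mm and 10.7 degrees, less where a joint would pass 70% of its speed; a pose out of reach is approached as far as the arm can. A call with a gripper value outside its range is refused whole. The fingers move at their own pace and stop on an object; "force" is the grip in N (left out, the last holds). Time passes only in rows, so rows that repeat a pose let the fingers close. It gives the time, the measured TCP pose, the force and the opening at its end, in the units of the state.
- telemetry.read_state(): the state, without advancing time (a new reading comes with each control period).
- read_camera(name): name is "side" or "top" or "wrist"; returns the picture (480x640x3 uint8, red, green, blue); there is no depth.
- camera_params(name): a dict with "mtx" (3x3 intrinsics, pixels), "k1" (the pictures are not rectified: a ray, as slopes to the right and down, at radius r is drawn at 1 + k1 r^2 times it, then the intrinsics apply), "rvec" (rotation vector, rad) and "tvec" (3), from world to camera coordinates, as OpenCV has them. Camera axes: x right, y down, z forward; pixel columns grow to the right and rows downward; lengths in m; the calibration is good to about 2 mm. A picture is of the moment at which its call begins: read the wrist's pose just before it. camera_params takes no time and is no camera call; for the wrist camera it gives the pose at the moment of the call.
- robot.close_job(): hands the job in, once; it reports no verdict.
The state is a dict: "t": time; "q": joint angles; "dq": joint speeds; "joint_torque": joint torques, N m; "tool_pos": TCP position; "orientation": TCP orientation; "force": force on the tool from outside, world axes, zero at the start; "wrist_torque": the same for the moment, N m; "opening": finger opening in m.
Only numpy, scipy, OpenCV 4.12 (cv2) and the standard library are available. Lean on these libraries where they do the work, as an engineer would, in place of code of your own. Each camera call takes 0.05 s, during which the arm holds its last target. There are 200 camera calls.

## Working session

There is one attempt and no reset: what is moved stays moved. The work goes in short steps, Python scripts to look and compute and a tool call to move; the robot and the scene stay as the last step left them, time stands still between calls to the robot, and variables do not carry over. Pictures are saved under pics/ and viewed, about 8 in all and at most 12, crops included, and the job is handed in when it is done.

Besides the shell and the picture viewer there is one more tool, called after "Emit:" by a JSON object that holds its "op" and its "data". step_arm: Moves the arm, as the interface text tells. Its arguments: {"type":"object","properties":{"commands":{"type":"array"},"force":{"type":"number"}},"required":["commands"]}

```bash
ls; mkdir -p pics
cat > h.py <<'E'
import numpy as np,cv2
from plant import telemetry, read_camera, camera_params, robot
from scipy.spatial.transform import Rotation as R
def cam(n):
    p=camera_params(n); return np.array(p['mtx']),p['k1'],R.from_rotvec(np.ravel(p['rvec'])).as_matrix(),np.ravel(p['tvec'])
def ray(c,uv):
    K,k1,Rm,t=c; d=np.linalg.inv(K)@[uv[0],uv[1],1]; s=d[:2].copy()
    for _ in range(20): s=d[:2]/(1+k1*(s@s))
    return -Rm.T@t, Rm.T@np.array([s[0],s[1],1])
def onz(c,uv,z):
    o,d=ray(c,uv); return o+d*(z-o[2])/d[2]
def proj(c,P):
    K,k1,Rm,t=c; p=Rm@np.asarray(P)+t; s=p[:2]/p[2]; s=s*(1+k1*(s@s)); return (K@[s[0],s[1],1])[:2]
def st():
    s=telemetry.read_state(); return s,np.array(s['tool_pos']),R.from_rotvec(s['orientation'])
E
python3 - <<'E'
from h import *
for n in ('top','side'):
    im=read_camera(n); cv2.imwrite(f'pics/{n}0.png',im[:,:,::-1]); c=cam(n); print(n,-c[2].T@c[3],c[2][2],c[0][0,0],c[1])
s,p,r=st(); print(s['t'],p,r.as_matrix())
E
```

```text
pics
top [0.23514106 0.25370273 1.64487763] [ 0.19400228  0.01345455 -0.98090881] 617.9570381529232 -0.1740487608868825
side [0.46424393 1.31515986 0.74549611] [ 0.0666409  -0.89225177 -0.44659351] 527.5821691017967 0.048635677861004104
0.1 [ 0.13780253 -0.58357827  0.30177357] [[-2.65663974e-04  2.29755975e-01 -9.73248232e-01]
 [ 1.65518405e-03 -9.73246832e-01 -2.29756097e-01]
 [-9.99998595e-01 -1.67194287e-03 -1.21731804e-04]]
```

View pics/top0.png

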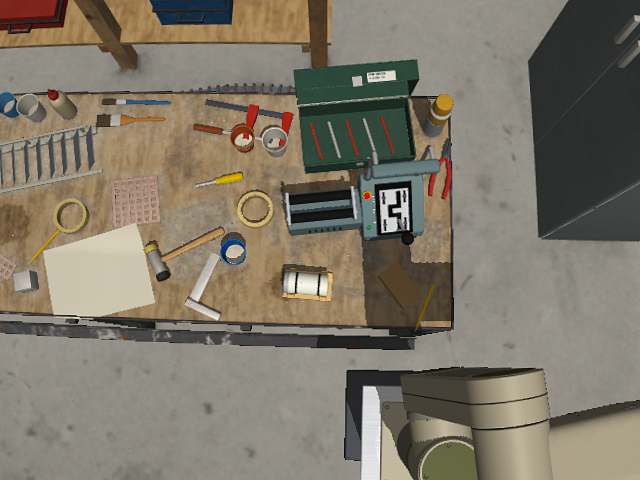

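View pics/side0.png

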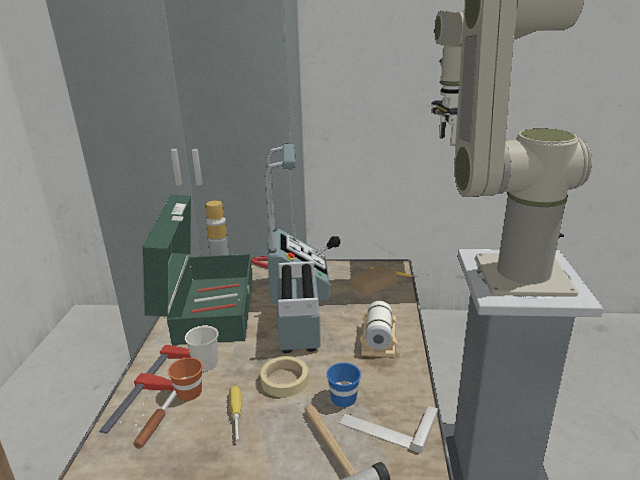

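Run:
```python
from h import *
a=cv2.imread('pics/top0.png')[160:310,270:440]; a=cv2.resize(a,None,fx=4,fy=4,interpolation=cv2.INTER_CUBIC)
for i in range(0,170,20): cv2.putText(a,str(270+i),(i*4,10),0,.4,(0,0,255),1); cv2.line(a,(i*4,12),(i*4,20),(0,0,255),1)
for i in range(0,150,20): cv2.putText(a,str(160+i),(0,i*4+4),0,.4,(0,0,255),1)
cv2.imwrite('pics/topc.png',a)
c=cam('top')
for uv,z in (((307,284),.045),((408,238),.19),((288,195),.139),((361,192),.139)): print(uv,onz(c,uv,z))
```

```text
(307, 284) [0.40648339 0.31086341 0.045     ]
(408, 238) [0.50752048 0.06696922 0.19      ]
(288, 195) [0.61947674 0.36240104 0.139     ]
(361, 192) [0.63183431 0.17896617 0.139     ]
```

View pics/topc.png

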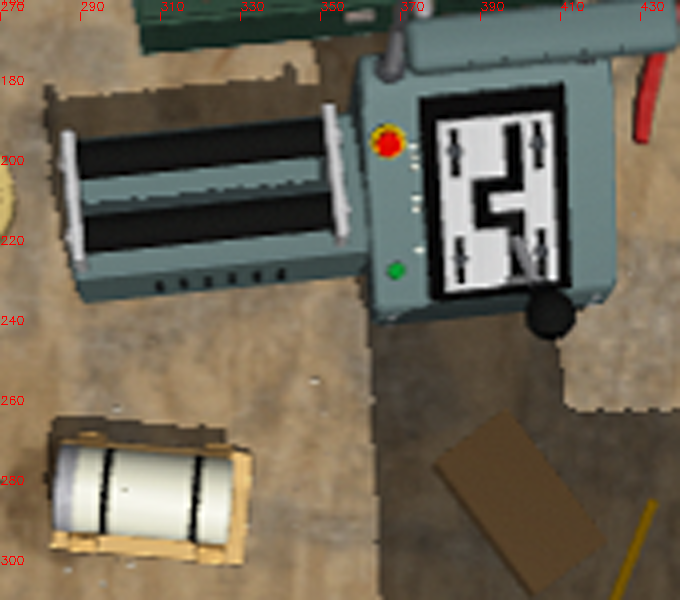

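```bash
cat >> h.py <<'E'
def mill(m,P):
    x,y,w=m; P=np.asarray(P,float)/1000; cw,sw=np.cos(w),np.sin(w)
    return np.array([x+cw*P[0]-sw*P[1],y+sw*P[0]+cw*P[1],P[2]])
U=np.array([.819,0,.574]);N=np.array([-.574,0,.819]);Y=np.array([0,1.,0]);PIV=np.array([49,0,45.])
def knob(a,b): return PIV+155*(np.sin(a)*np.cos(b)*U+np.sin(b)*Y+np.cos(a)*np.cos(b)*N)
E
python3 - <<'E'
from h import *
from scipy.optimize import least_squares
c=cam('top'); f=lambda x,y:np.array([270+x/4-.4,160+y/4-.4])
obs=[(f(78,158),lambda v:[49,264,127]),(f(326,138),lambda v:[49,106,127]),(f(84,230),lambda v:[1,264,127]),(f(332,212),lambda v:[1,106,127]),
(f(549,312),lambda v:knob(v[4],-.13))]
for q,(u,y) in {(437,123):(58,36),(553,110):(58,-36),(445,293):(-58,36),(560,283):(-58,-36)}.items():
    obs.append((f(*q),lambda v,u=u,y=y:np.array([0,0,115])+(u+v[3])*U+y*Y))
F=lambda v:np.concatenate([proj(c,mill(v[:3],g(v)))-o for o,g in obs])
r=least_squares(F,[.6,.15,0.05,0,-.37]); print(r.x,r.fun.reshape(-1,2).round(1))
m=r.x[:3]
print('seat',mill(m,[25,185,158]),'knob',mill(m,knob(r.x[4],-.13)))
# slot corners onto the plate plane, mill frame u
def onplate(q,h=0):
    o,d=ray(c,f(*q)); n=mill((0,0,m[2]),N*1000); p0=mill(m,np.array([0,0,115])+h*N)
    p=o+d*((p0-o)@n)/(d@n); return [(p-p0)@mill((0,0,m[2]),U*1000)*1000,(p-p0)@mill((0,0,m[2]),Y*1000)*1000]
for q in [(486,178),(488,226),(524,178),(524,200),(513,125)]: print(q,np.round(onplate(q),1))
for q in [(144,492),(60,490),(233,500)]: print(onz(c,f(*q),.045))
np.save('m.npy',r.x)
p=camera_params('wrist'); w=cam('wrist'); s,tp,tr=st(); print('wcam in tool',tr.inv().apply(-w[2].T@w[3]-tp),tr.inv().apply(w[2][2]))
cv2.imwrite('pics/w0.png',read_camera('wrist')[:,:,::-1])
E
```

```text
[ 0.59269459  0.09227201  0.11286733 -0.77215008 -0.34325493] [[-0.   0.1]
 [ 0.1 -0.2]
 [-0.1  0.5]
 [ 0.4 -0.3]
 [-0.4 -0. ]
 [ 0.6 -0.1]
 [-0.   0.8]
 [ 0.3 -0.4]
 [-0.9 -0.3]]
seat [0.59669937 0.2789106  0.158     ] knob [0.51900775 0.06369772 0.13384034]
(486, 178) [17.3  7.7]
(488, 226) [-15.7   7.5]
(524, 178) [ 15.1 -16.5]
(524, 200) [  0.1 -16.1]
(513, 125) [ 51.6 -10.5]
[0.41004004 0.3146161  0.045     ]
[0.40985231 0.36931199 0.045     ]
[0.4063415  0.25666989 0.045     ]
wcam in tool [-8.19945909e-02  9.01760605e-05 -6.65264608e-02] [0.97020295 0.00098161 0.24229173]
```

Emit:
{"op": "step_arm", "data": {"commands": [{"xyz": [-10, -52, -70], "turn": [-0.18, 0, 0], "grip": 93}, {"xyz": [-15, -90, -120], "turn": [-0.36, 0, 0], "grip": 93}, {"xyz": [-20, -130, -176], "turn": [-0.54, 0, 0], "grip": 93}, {"xyz": [-25, -170, -230], "turn": [-0.72, 0, 0], "grip": 93}, {"xyz": [-30, -210, -285], "turn": [-0.9, 0, 0], "grip": 93}, {"xyz": [-30, -260, -340], "turn": [-1.08, 0, 0], "grip": 93}, {"xyz": [-30, -310, -370], "turn": [-1.26, 0, 0], "grip": 93}, {"xyz": [-25, -370, -385], "turn": [-1.31, 0, 0], "grip": 93}, {"xyz": [-20, -430, -400], "turn": [-1.31, 0, 0], "grip": 93}, {"xyz": [-15, -490, -410], "turn": [-1.31, 0, 0], "grip": 93}, {"xyz": [-10, -550, -420], "turn": [-1.31, 0, 0], "grip": 93}, {"xyz": [-5, -610, -430], "turn": [-1.31, 0, 0], "grip": 93}]}}

```text
t: 1.65
tool_pos: [0.4179, 0.0711, 0.3107]
orientation: [1.231, 1.195, -1.23]
force: [0.6, 0.1, 0.1]
opening: 0.0933
```

```bash
cat >> h.py <<'E'
def rel(P,Rm=None):
    "shift mm and turn for world target pose"
    s,p,r=st(); T=r if Rm is None else Rm
    return (r.inv().apply(np.asarray(P)-p)*1000).round(1), (r.inv()*T).as_rotvec().round(4)
def down(w): return R.from_matrix(np.array([[0,0,-1],[np.cos(w),np.sin(w),0],[np.sin(w),-np.cos(w),0]]).T)
E
python3 - <<'E'
from h import *
s,p,r=st(); print(s['t'],p,np.round(s['q'],2)); print(rel([.41,.315,.3],down(-.03)))
E
```

```text
1.65 [0.41786065 0.07112945 0.31073756] [ 0.05 -0.37  1.93 -0.    1.58  0.08]
(array([  10.7,  -15. , -243.5]), array([ 0.0008, -0.    , -0.0005]))
```

Emit:
{"op": "step_arm", "data": {"commands": [{"xyz": [3, -4, -60], "turn": [0, 0, 0], "grip": 93}, {"xyz": [6, -8, -120], "turn": [0, 0, 0], "grip": 93}, {"xyz": [9, -12, -180], "turn": [0, 0, 0], "grip": 93}, {"xyz": [11, -15, -230], "turn": [0, 0, 0], "grip": 93}, {"xyz": [11, -15, -230], "turn": [0, 0, 0], "grip": 93}, {"xyz": [11, -15, -230], "turn": [0, 0, 0], "grip": 93}]}}

```text
t: 2.4
tool_pos: [0.4098, 0.2992, 0.2995]
orientation: [1.229, 1.196, -1.231]
force: [-0.3, -0.4, -0.3]
opening: 0.093
```

Run:
```python
from h import *
s,p,r=st(); w=cam('wrist'); im=read_camera('wrist'); cv2.imwrite('pics/w1.png',im[:,:,::-1]); print(s['t'],p,r.as_rotvec())
np.savez('w1.npz',K=w[0],k=w[1],R=w[2],t=w[3])
print(proj(w,[.41,.315,.045]))
```

```text
2.4 [0.40983805 0.29924832 0.29950938] [ 1.22886642  1.19558552 -1.23098702]
[317.72551555 203.7155628 ]
```

View pics/w1.png

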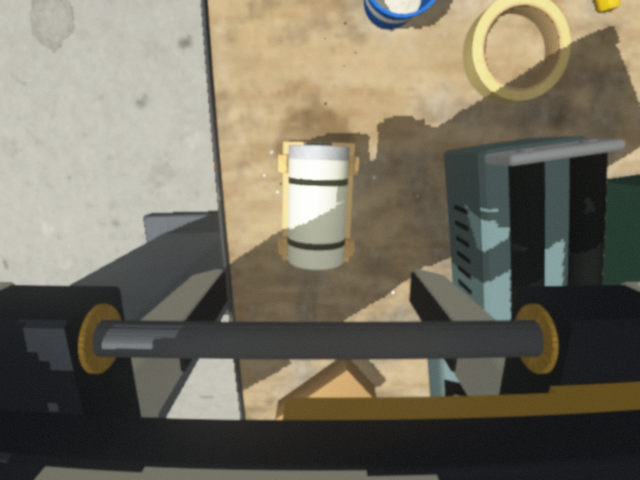

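Run:
```python
from h import *
z=np.load('w1.npz'); w=(z['K'],float(z['k']),z['R'],z['t'])
im=cv2.imread('pics/w1.png')
# dark bands rows: scan centre column; side edges
g=im.max(axis=2).astype(int); col=g[130:285,310:330].mean(1); print([130+i for i in range(155) if col[i]<70])
for v in (165,200,225): 
    r=im[v,260:380].astype(int); sat=r.max(1)-r.min(1); ok=np.where((sat<30)&(r.max(1)>110))[0]+260; print(v,ok.min(),ok.max())
for uv in ((319,181),(317.5,246)): print(onz(w,uv,.073))
for uv in ((320,157),(317.5,268)): print(onz(w,uv,.073))
for uv in ((290,200),(351,200),(290,225),(351,225)): print(onz(w,uv,.05))
```

```text
[245, 246, 247, 248]
165 290 347
200 289 345
225 289 344
[0.41182228 0.33909652 0.073     ]
[0.40881272 0.28057099 0.073     ]
[0.41325414 0.35950483 0.073     ]
[0.40819865 0.25950402 0.073     ]
[0.3839136  0.32006608 0.05      ]
[0.44159057 0.31840486 0.05      ]
[0.38276443 0.29591786 0.05      ]
[0.44142886 0.29422649 0.05      ]
```

Emit:
{"op": "step_arm", "data": {"commands": [{"xyz": [60, 1, -11], "turn": [0.01, 0, 0], "grip": 93}, {"xyz": [120, 1, -12], "turn": [0.01, 0, 0], "grip": 93}, {"xyz": [165, 1, -12], "turn": [0.01, 0, 0], "grip": 93}, {"xyz": [185, 1, -12], "turn": [0.01, 0, 0], "grip": 93}, {"xyz": [185, 1, -12], "turn": [0.01, 0, 0], "grip": 93}, {"xyz": [185, 1, -12], "turn": [0.01, 0, 0], "grip": 40}, {"xyz": [185, 1, -12], "turn": [0.01, 0, 0], "grip": 40}, {"xyz": [185, 1, -12], "turn": [0.01, 0, 0], "grip": 40}, {"xyz": [185, 1, -12], "turn": [0.01, 0, 0], "grip": 40}], "force": 30}}

```text
t: 3.58
tool_pos: [0.4105, 0.3118, 0.1153]
orientation: [1.237, 1.192, -1.24]
force: [-17.6, 1.0, 10.8]
opening: 0.0577
```

Run:
```python
from h import *
m=np.load('m.npy')[:3]; s,p,r=st(); print(s['t'],p,r.as_rotvec(),s['opening'],s['force'])
S=mill(m,[25,185,158]); D=p-np.array([.411,.311,.045]); print(S)
z=.158+p[2]-.045
for P in ([*p[:2],.31],[S[0],S[1],.31],[S[0],S[1],z]): print(rel(P,down(m[2])))
```

```text
3.575 [0.41046801 0.31176229 0.11528442] [ 1.23703397  1.19233828 -1.23954818] 0.05769744006631133 [-17.57787591   1.02475733  10.78667543]
[0.59669937 0.2789106  0.158     ]
(array([-194.7,   -0.5,   -0. ]), array([-0.152 , -0.0004,  0.0023]))
(array([-195.2,  186.9,   25.5]), array([-0.152 , -0.0004,  0.0023]))
(array([-113.4,  187.1,   25.5]), array([-0.152 , -0.0004,  0.0023]))
```

Emit:
{"op": "step_arm", "data": {"commands": [{"xyz": [-20, 0, 0], "turn": [0, 0, 0], "grip": 40}, {"xyz": [-70, 0, 0], "turn": [0, 0, 0], "grip": 40}, {"xyz": [-130, 0, 0], "turn": [-0.05, 0, 0], "grip": 40}, {"xyz": [-180, 30, 5], "turn": [-0.1, 0, 0], "grip": 40}, {"xyz": [-195, 85, 12], "turn": [-0.15, 0, 0], "grip": 40}, {"xyz": [-195, 140, 20], "turn": [-0.152, 0, 0], "grip": 40}, {"xyz": [-195, 180, 25], "turn": [-0.152, 0, 0], "grip": 40}, {"xyz": [-180, 187, 25], "turn": [-0.152, 0, 0], "grip": 40}, {"xyz": [-150, 187, 25], "turn": [-0.152, 0, 0], "grip": 40}, {"xyz": [-135, 187, 25], "turn": [-0.152, 0, 0], "grip": 40}, {"xyz": [-130, 187, 25], "turn": [-0.152, 0, 0], "grip": 40}, {"xyz": [-130, 187, 25], "turn": [-0.152, 0, 0], "grip": 40}]}}

```text
t: 5.08
tool_pos: [0.597, 0.2795, 0.2453]
orientation: [1.125, 1.261, -1.125]
force: [-1.2, 0.4, -5.4]
opening: 0.0556
```

Run:
```python
from h import *
m=np.load('m.npy')[:3]; s,p,r=st(); print(s['t'],p,r.as_rotvec(),s['opening'],s['force'])
a=read_camera('side')[:,:,::-1]; c=read_camera('top')[:,:,::-1]
A=cv2.resize(a[190:350,230:400],None,fx=3.5,fy=3.5)[:560,:400]; 
A=cv2.resize(a[215:355,260:360],None,fx=4,fy=4); C=cv2.resize(c[165:305,275:375],None,fx=4,fy=4); cv2.imwrite('pics/p1.png',np.hstack([A,C]))
S=mill(m,[25,185,158]); 
print(rel([S[0],S[1],.2285],down(m[2])))
for e in (56,-56): print(proj(cam('side'),mill(m,[25,185+e,158])))
```

```text
5.075 [0.59700566 0.27952358 0.24526123] [ 1.12529481  1.2606952  -1.12512758] 0.05563159384165137 [-1.2177778   0.35545819 -5.35045135]
(array([18. , -1.1,  0.6]), array([ 0.0004, -0.0006, -0.0021]))
[296.75783224 284.32948106]
[296.2879093  260.01918275]
```

View pics/p1.png

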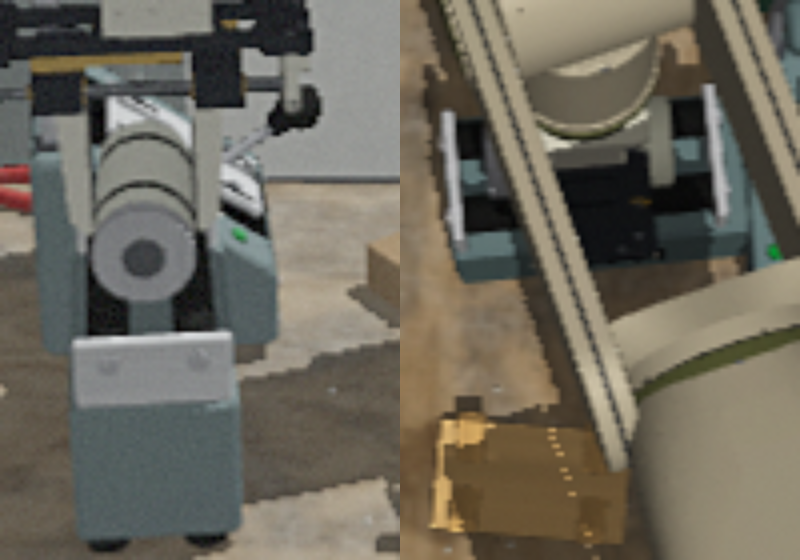

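Emit:
{"op": "step_arm", "data": {"commands": [{"xyz": [6, -1, 0], "turn": [0, 0, 0], "grip": 40}, {"xyz": [11, -1, 0], "turn": [0, 0, 0], "grip": 40}, {"xyz": [14, -1, 0], "turn": [0, 0, 0], "grip": 40}, {"xyz": [16, -1, 0], "turn": [0, 0, 0], "grip": 40}, {"xyz": [17, -1, 0], "turn": [0, 0, 0], "grip": 40}, {"xyz": [17, -1, 0], "turn": [0, 0, 0], "grip": 40}]}}

```text
t: 5.92
tool_pos: [0.5964, 0.279, 0.2293]
orientation: [1.126, 1.26, -1.125]
force: [-4.8, -3.5, 4.3]
opening: 0.0554
```

Emit:
{"op": "step_arm", "data": {"commands": [{"xyz": [0.5, 0, 0], "turn": [0, 0, 0], "grip": 58}, {"xyz": [0, 0, 0], "turn": [0, 0, 0], "grip": 68}, {"xyz": [0, 0, 0], "turn": [0, 0, 0], "grip": 76}, {"xyz": [0, 0, 0], "turn": [0, 0, 0], "grip": 76}, {"xyz": [-15, 0, 0], "turn": [0, 0, 0], "grip": 76}, {"xyz": [-60, 0, 0], "turn": [0, 0, 0], "grip": 76}, {"xyz": [-110, 0, 0], "turn": [0, 0, 0], "grip": 76}, {"xyz": [-110, 0, 0], "turn": [0, 0, 0], "grip": 76}]}}

```text
t: 6.92
tool_pos: [0.5982, 0.2799, 0.3459]
orientation: [1.133, 1.255, -1.116]
force: [1.3, -0.5, 0.3]
opening: 0.0759
```

Run:
```python
from h import *
m=np.load('m.npy')[:3]; s,p,r=st(); print(s['t'],p,s['opening'],s['force'])
a=read_camera('side')[:,:,::-1]; c=read_camera('wrist')[:,:,::-1]
A=cv2.resize(a[190:340,255:355],None,fx=4,fy=4)[:600]; C=cv2.resize(c,(400,300)); C=np.vstack([C,np.zeros((300,400,3),np.uint8)]); cv2.imwrite('pics/p2.png',np.hstack([A,C]))
w=cam('side'); 
for a_,b in ((-.343,-.13),(-.39,-.13)): print(proj(w,mill(m,knob(a_,b))), mill(m,knob(a_,b)))
```

```text
6.925 [0.59819457 0.2799013  0.34591446] 0.07586103371187591 [ 1.26228403 -0.47485961  0.29601595]
[334.56135152 239.81437052] [0.51903026 0.06370027 0.13387231]
[336.10639123 241.78449415] [0.51501898 0.0632456  0.1278819 ]
```

View pics/p2.png

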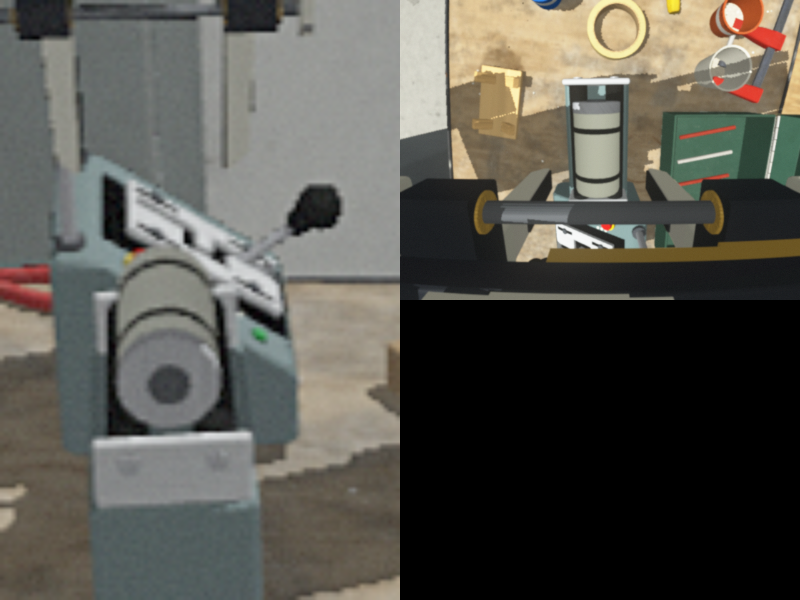

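```bash
cat >> h.py <<'E'
def tool(w,t):  # tilt t from vertical, y along mill y, z up-slope
    x=np.array([np.sin(t)*np.cos(w),np.sin(t)*np.sin(w),-np.cos(t)]); y=np.array([-np.sin(w),np.cos(w),0])
    return R.from_matrix(np.array([x,y,np.cross(x,y)]).T)
E
python3 - <<'E'
from h import *
m=np.load('m.npy')[:3]; s,p,r=st(); print(s['t'],np.round(s['q'],2))
o1,d1=ray(cam('top'),(407.0,237.7)); o2,d2=ray(cam('side'),(335,242))
A=np.array([d1,-d2]).T; k=np.linalg.lstsq(A,o2-o1,rcond=None)[0]; P1,P2=o1+k[0]*d1,o2+k[1]*d2; print(P1,P2)
kn=mill(m,knob(-.36,-.13)); print('model',kn)
T=tool(m[2],np.radians(35)); x=T.as_matrix()[:,0]
print(x)
for P in ([.43,.2,.37],kn-.165*x,kn-.065*x): print(rel(P,T))
E
```

```text
7.025 [ 0.36  0.28  1.26 -0.    1.61  0.25]
[0.52006518 0.06136715 0.12674161] [0.51803019 0.06147523 0.12634599]
model [0.51754712 0.06353216 0.13172754]
[ 0.56992691  0.06460068 -0.81915204]
(array([ -30.7, -174.5,   59.9]), array([-1.5179, -0.4768,  0.4757]))
(array([  72.2, -197.8,  205.5]), array([-1.5179, -0.4768,  0.4757]))
(array([ 154.3, -140.7,  205.5]), array([-1.5179, -0.4768,  0.4757]))
```

Emit:
{"op": "step_arm", "data": {"commands": [{"xyz": [-10, -50, 10], "turn": [0, 0, 0], "grip": 60}, {"xyz": [-20, -105, 25], "turn": [-0.15, -0.048, 0.048], "grip": 60}, {"xyz": [-30, -160, 40], "turn": [-0.3, -0.095, 0.095], "grip": 60}, {"xyz": [-30, -185, 60], "turn": [-0.455, -0.143, 0.143], "grip": 60}, {"xyz": [-20, -195, 85], "turn": [-0.61, -0.19, 0.19], "grip": 60}, {"xyz": [0, -198, 110], "turn": [-0.76, -0.238, 0.238], "grip": 60}, {"xyz": [15, -198, 135], "turn": [-0.91, -0.286, 0.286], "grip": 60}, {"xyz": [30, -198, 160], "turn": [-1.06, -0.334, 0.334], "grip": 60}, {"xyz": [45, -198, 180], "turn": [-1.215, -0.38, 0.38], "grip": 60}, {"xyz": [60, -198, 195], "turn": [-1.37, -0.43, 0.43], "grip": 60}, {"xyz": [72, -198, 205], "turn": [-1.518, -0.477, 0.476], "grip": 60}, {"xyz": [72, -198, 205], "turn": [-1.518, -0.477, 0.476], "grip": 60}]}}

```text
t: 8.52
tool_pos: [0.4337, 0.0536, 0.262]
orientation: [-0.053, 0.976, 0.101]
force: [0.5, 0.8, 0.8]
opening: 0.06
```

Run:
```python
from h import *
m=np.load('m.npy')[:3]; s,p,r=st(); print(s['t'],p,np.round(s['q'],2),s['force'])
T=tool(m[2],np.radians(35)); x=T.as_matrix()[:,0]; kn=np.array([.518,.0625,.129])
w=cam('wrist'); print(proj(w,kn)); im=read_camera('wrist'); cv2.imwrite('pics/w3.png',im[:,:,::-1])
for d in (.165,.065): print(rel(kn-d*x,T))
```

```text
8.525 [0.43367628 0.05355252 0.2620086 ] [-0.06 -0.89  2.43  0.11  1.02 -1.77] [0.516255   0.77174639 0.7613583 ]
[317.87174652 241.68716074]
(array([-6.1, -1.1, -8.2]), array([-0.0062, -0.0153,  0.0021]))
(array([93.8, -0.9, -6.6]), array([-0.0062, -0.0153,  0.0021]))
```

View pics/w3.png

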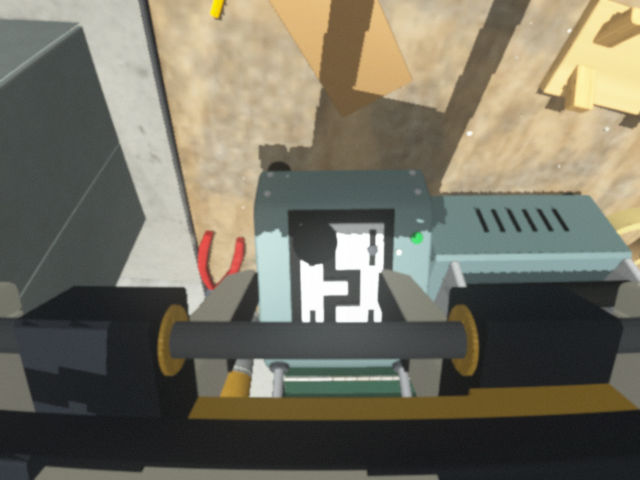

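Run:
```python
from h import *
m=np.load('m.npy')[:3]; kn=np.array([.518,.0625,.129])
T=tool(m[2],np.radians(30)); x=T.as_matrix()[:,0]
for d in (.150,.12,.065): print(rel(kn-d*x,T))
```

```text
(array([ 9.2, -1. ,  5.1]), array([-0.0063,  0.0719,  0.0018]))
(array([39.1, -0.9,  3. ]), array([-0.0063,  0.0719,  0.0018]))
(array([94. , -0.8, -1. ]), array([-0.0063,  0.0719,  0.0018]))
```

Emit:
{"op": "step_arm", "data": {"commands": [{"xyz": [9, -1, 5], "turn": [-0.006, 0.072, 0.002], "grip": 60}, {"xyz": [39, -1, 3], "turn": [-0.006, 0.072, 0.002], "grip": 60}, {"xyz": [70, -1, 1], "turn": [-0.006, 0.072, 0.002], "grip": 60}, {"xyz": [94, -1, -1], "turn": [-0.006, 0.072, 0.002], "grip": 60}, {"xyz": [94, -1, -1], "turn": [-0.006, 0.072, 0.002], "grip": 60}]}}

```text
t: 9.2
tool_pos: [0.4859, 0.0606, 0.1856]
orientation: [-0.062, 1.047, 0.106]
force: [-0.8, 1.0, -0.4]
opening: 0.0597
```

Run:
```python
from h import *
m=np.load('m.npy')[:3]; s,p,r=st(); print(s['t'],p,np.round(s['q'],2),s['force'])
print('grasp pt',p+.065*r.as_matrix()[:,0]); kn=np.array([.518,.0625,.129])
T=tool(m[2],np.radians(30)); x=T.as_matrix()[:,0]; print(rel(kn-.065*x,T))
im=read_camera('wrist'); cv2.imwrite('pics/w4.png',im[100:400,120:520,::-1])
```

```text
9.2 [0.48589455 0.0605642  0.18556612] [-0.02 -0.51  2.34  0.1   0.8  -1.76] [-0.79121227  0.98484181 -0.41442144]
grasp pt [0.51811741 0.06433723 0.1292416 ]
(array([ 0. , -1.7, -0.5]), array([ 0.0039, -0.001 , -0.0018]))
```

View pics/w4.png

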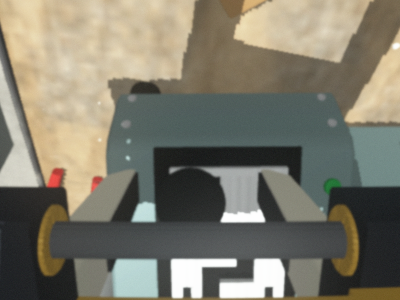

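Emit:
{"op": "step_arm", "data": {"commands": [{"xyz": [0, -1, 0], "turn": [0, 0, 0], "grip": 60}, {"xyz": [0, -1, 0], "turn": [0, 0, 0], "grip": 25}, {"xyz": [0, -1, 0], "turn": [0, 0, 0], "grip": 25}, {"xyz": [0, -1, 0], "turn": [0, 0, 0], "grip": 25}, {"xyz": [0, -1, 0], "turn": [0, 0, 0], "grip": 25}], "force": 20}}

```text
t: 9.88
tool_pos: [0.487, 0.0583, 0.1875]
orientation: [-0.064, 1.042, 0.106]
force: [-2.0, -2.3, 3.9]
opening: 0.0308
```

```bash
cat >> h.py <<'E'
def lever(p,r,m):
    "a,b from the grasp point (plus distance from pivot mm); U,Y,N coords"
    g=p+.065*r.as_matrix()[:,0]; c,s_=np.cos(m[2]),np.sin(m[2]); d=g-np.array([m[0],m[1],0]); q=np.array([c*d[0]+s_*d[1],-s_*d[0]+c*d[1],d[2]])*1000-PIV
    u,y,n=q@U,q@Y,q@N; return np.arctan2(u,n),np.arctan2(y,np.hypot(u,n)),np.linalg.norm(q)
def table(lst,off=(0,0,0)):
    m=np.load('m.npy')[:3]; s,p,r=st(); a,b,L=lever(p,r,m); f=np.array(s['force']); W=lambda v:mill((0,0,m[2]),v*1000)
    print('t',s['t'],'open',round(s['opening'],4),'a b L',np.round([a,b,L],3),'F U,Y,N',np.round([f@W(U),f@W(Y),f@W(N)],1))
    for A,B in lst:
        d=mill((0,0,m[2]),knob(A,B)-knob(a,b)); print(A,B,(r.inv().apply(d)*1000).round(1))
E
python3 - <<'E'
from h import *
table([(-.3,-.13),(-.24,-.13),(-.18,-.13),(-.14,-.13),(-.1,-.13),(-.05,-.13)])
E
```

```text
t 9.875 open 0.0308 a b L [-3.55000e-01 -1.42000e-01  1.53594e+02] F U,Y,N [ 0.4 -2.1  4.5]
-0.3 -0.13 [-3.6  1.8  7.7]
-0.24 -0.13 [-6.8  1.8 16.4]
-0.18 -0.13 [-9.5  1.7 25.2]
-0.14 -0.13 [-11.    1.7  31.1]
-0.1 -0.13 [-12.2   1.6  37.2]
-0.05 -0.13 [-13.4   1.6  44.8]
```

Emit:
{"op": "step_arm", "data": {"commands": [{"xyz": [-3.5, 0, 7.5], "turn": [0, 0, 0], "grip": 25}, {"xyz": [-6.8, 0.5, 16.4], "turn": [0, 0, 0], "grip": 25}, {"xyz": [-8.3, 0.5, 21], "turn": [0, 0, 0], "grip": 25}, {"xyz": [-9.5, 0.5, 25], "turn": [0, 0, 0], "grip": 25}, {"xyz": [-9.5, 0.5, 25], "turn": [0, 0, 0], "grip": 25}]}}

```text
t: 10.5
tool_pos: [0.5038, 0.0609, 0.2084]
orientation: [-0.064, 1.043, 0.106]
force: [-4.6, -3.0, 3.3]
opening: 0.0308
```

Run:
```python
from h import *
table([(-.16,-.13),(-.14,-.13),(-.12,-.13),(-.1,-.13),(-.05,-.13)])
```

```text
t 10.5 open 0.0308 a b L [-1.79000e-01 -1.38000e-01  1.53738e+02] F U,Y,N [-2.1 -2.5  5.5]
-0.16 -0.13 [-0.9  1.2  2.8]
-0.14 -0.13 [-1.6  1.1  5.8]
-0.12 -0.13 [-2.2  1.1  8.8]
-0.1 -0.13 [-2.8  1.1 11.8]
-0.05 -0.13 [-4.1  1.1 19.4]
```

Emit:
{"op": "step_arm", "data": {"commands": [{"xyz": [-0.8, 0, 2.5], "turn": [0, 0, 0], "grip": 25}, {"xyz": [-1.5, 0, 5], "turn": [0, 0, 0], "grip": 25}, {"xyz": [-1.5, 0, 5], "turn": [0, 0, 0], "grip": 25}]}}

```text
t: 10.88
tool_pos: [0.507, 0.0614, 0.2117]
orientation: [-0.064, 1.043, 0.107]
force: [-3.2, -3.0, 1.0]
opening: 0.0309
```

Run:
```python
from h import *
table([(-.12,-.13),(-.1,-.13),(-.08,-.13)])
```

```text
t 10.875 open 0.0309 a b L [-1.48000e-01 -1.37000e-01  1.53824e+02] F U,Y,N [-2.3 -2.7  2.9]
-0.12 -0.13 [-1.1  1.   4.2]
-0.1 -0.13 [-1.7  1.   7.2]
-0.08 -0.13 [-2.2  0.9 10.2]
```

Emit:
{"op": "step_arm", "data": {"commands": [{"xyz": [-0.6, 0, 2], "turn": [0, 0, 0], "grip": 25}, {"xyz": [-0.6, 0, 3], "turn": [0, 0, 0], "grip": 25}, {"xyz": [-0.6, 0, 3], "turn": [0, 0, 0], "grip": 25}]}}

```text
t: 11.25
tool_pos: [0.5093, 0.0617, 0.2139]
orientation: [-0.064, 1.042, 0.107]
force: [-4.3, -3.4, 1.0]
opening: 0.0308
```

Run:
```python
from h import *
table([(-.12,-.13),(-.1,-.13),(-.08,-.13)])
```

```text
t 11.25 open 0.0308 a b L [-1.27000e-01 -1.36000e-01  1.53827e+02] F U,Y,N [-3.3 -2.9  3.5]
-0.12 -0.13 [-0.4  0.9  1.1]
-0.1 -0.13 [-0.9  0.9  4.1]
-0.08 -0.13 [-1.5  0.9  7.1]
```

Emit:
{"op": "step_arm", "data": {"commands": [{"xyz": [-0.4, 0, 1.5], "turn": [0, 0, 0], "grip": 25}, {"xyz": [-0.6, 0, 2.5], "turn": [0, 0, 0], "grip": 25}, {"xyz": [-0.6, 0, 2.5], "turn": [0, 0, 0], "grip": 25}]}}

```text
t: 11.62
tool_pos: [0.511, 0.0619, 0.2154]
orientation: [-0.064, 1.043, 0.107]
force: [-6.6, -3.8, 1.4]
opening: 0.031
```

Run:
```python
from h import *
table([(-.1,-.13),(-.08,-.13)])
```

```text
t 11.625 open 0.031 a b L [-1.1200e-01 -1.3600e-01  1.5385e+02] F U,Y,N [-5.  -3.   5.2]
-0.1 -0.13 [-0.5  0.9  1.9]
-0.08 -0.13 [-1.   0.9  4.9]
```

Emit:
{"op": "step_arm", "data": {"commands": [{"xyz": [-0.4, 0, 1.5], "turn": [0, 0, 0], "grip": 25}, {"xyz": [-0.6, 0, 2.5], "turn": [0, 0, 0], "grip": 25}, {"xyz": [-0.6, 0, 2.5], "turn": [0, 0, 0], "grip": 25}]}}

```text
t: 12.0
tool_pos: [0.5119, 0.0621, 0.2161]
orientation: [-0.065, 1.046, 0.107]
force: [-11.8, -4.7, 2.9]
opening: 0.0309
```

Run:
```python
from h import *
table([(-.1,-.13),(-.08,-.13)])
```

```text
t 12.0 open 0.0309 a b L [-1.07000e-01 -1.36000e-01  1.53784e+02] F U,Y,N [-8.3 -3.3  9.4]
-0.1 -0.13 [-0.3  0.9  1. ]
-0.08 -0.13 [-0.9  0.9  4. ]
```

Emit:
{"op": "step_arm", "data": {"commands": [{"xyz": [0.7, 0, -3.2], "turn": [0, 0, 0], "grip": 25}, {"xyz": [0.5, 6, -3.2], "turn": [0, 0, 0], "grip": 25}, {"xyz": [-0.4, 14, -3.2], "turn": [0, 0, 0], "grip": 25}, {"xyz": [-0.7, 22, -3.2], "turn": [0, 0, 0], "grip": 25}, {"xyz": [-0.4, 30, -3.2], "turn": [0, 0, 0], "grip": 25}, {"xyz": [0.3, 37, -3.2], "turn": [0, 0, 0], "grip": 25}, {"xyz": [0.3, 37, -3.2], "turn": [0, 0, 0], "grip": 25}]}}

```text
t: 12.88
tool_pos: [0.5068, 0.099, 0.2166]
orientation: [-0.065, 1.04, 0.107]
force: [-0.8, -2.7, 4.0]
opening: 0.0309
```

Run:
```python
from h import *
table([(-.12,.13),(-.12,.14)])
```

```text
t 12.875 open 0.0309 a b L [-1.06000e-01  1.07000e-01  1.54156e+02] F U,Y,N [ 1.4 -2.6  3.9]
-0.12 0.13 [ 0.8  3.6 -2. ]
-0.12 0.14 [ 1.   5.1 -2. ]
```

Emit:
{"op": "step_arm", "data": {"commands": [{"xyz": [0.3, 3, 0], "turn": [0, 0, 0], "grip": 25}, {"xyz": [0.6, 5, 0], "turn": [0, 0, 0], "grip": 25}, {"xyz": [0.6, 6.5, 0], "turn": [0, 0, 0], "grip": 25}, {"xyz": [0.6, 6.5, 0], "turn": [0, 0, 0], "grip": 25}]}}

```text
t: 13.38
tool_pos: [0.5061, 0.1046, 0.2155]
orientation: [-0.065, 1.041, 0.106]
force: [-0.1, -7.5, 2.8]
opening: 0.0308
```

Run:
```python
from h import *
table([(-.05,.13),(0,.13),(0.06,.13),(.12,.13),(.16,.13)])
```

```text
t 13.375 open 0.0308 a b L [-1.11000e-01  1.43000e-01  1.54061e+02] F U,Y,N [ 0.8 -7.5  2.8]
-0.05 0.13 [-1.8 -2.   9.3]
0 0.13 [-2.6 -2.1 16.9]
0.06 0.13 [-3.1 -2.2 26.1]
0.12 0.13 [-3.1 -2.2 35.3]
0.16 0.13 [-2.7 -2.3 41.5]
```

Emit:
{"op": "step_arm", "data": {"commands": [{"xyz": [0, -1.5, 0], "turn": [0, 0, 0], "grip": 25}, {"xyz": [-1.8, -1.5, 9], "turn": [0, 0, 0], "grip": 25}, {"xyz": [-2.6, -1.5, 17], "turn": [0, 0, 0], "grip": 25}, {"xyz": [-3.1, -1.5, 26], "turn": [0, 0, 0], "grip": 25}, {"xyz": [-3.1, -1.5, 35], "turn": [0, 0, 0], "grip": 25}, {"xyz": [-3.1, -1.5, 35], "turn": [0, 0, 0], "grip": 25}]}}

```text
t: 14.12
tool_pos: [0.5349, 0.1074, 0.2361]
orientation: [-0.064, 1.041, 0.107]
force: [-2.3, -1.5, 4.7]
opening: 0.0303
```

Run:
```python
from h import *
table([(.14,.13),(.16,.13),(.18,.13),(.2,.13)])
```

```text
t 14.125 open 0.0303 a b L [1.22000e-01 1.41000e-01 1.54497e+02] F U,Y,N [ 0.7 -1.2  5.2]
0.14 0.13 [-0.1 -1.6  2.8]
0.16 0.13 [ 0.1 -1.7  5.8]
0.18 0.13 [ 0.4 -1.7  8.9]
0.2 0.13 [ 0.7 -1.7 12. ]
```

Emit:
{"op": "step_arm", "data": {"commands": [{"xyz": [-0.1, 0, 2.5], "turn": [0, 0, 0], "grip": 25}, {"xyz": [0, 0, 5], "turn": [0, 0, 0], "grip": 25}, {"xyz": [0, 0, 5], "turn": [0, 0, 0], "grip": 25}]}}

```text
t: 14.5
tool_pos: [0.5385, 0.1079, 0.2381]
orientation: [-0.064, 1.042, 0.107]
force: [-5.2, -3.3, 6.2]
opening: 0.0307
```

Run:
```python
from h import *
table([(.16,.13),(.18,.13),(.2,.13)])
```

```text
t 14.5 open 0.0307 a b L [1.49000e-01 1.41000e-01 1.54613e+02] F U,Y,N [-1.  -2.7  8.3]
0.16 0.13 [-0.1 -1.7  1.7]
0.18 0.13 [ 0.2 -1.7  4.8]
0.2 0.13 [ 0.5 -1.7  7.9]
```

Emit:
{"op": "step_arm", "data": {"commands": [{"xyz": [0.1, 0, 1.5], "turn": [0, 0, 0], "grip": 25}, {"xyz": [0.2, 0, 3], "turn": [0, 0, 0], "grip": 25}, {"xyz": [0.2, 0, 3], "turn": [0, 0, 0], "grip": 25}]}}

```text
t: 14.88
tool_pos: [0.5411, 0.1083, 0.2395]
orientation: [-0.064, 1.042, 0.107]
force: [-6.2, -2.1, 7.2]
opening: 0.0298
```

Run:
```python
from h import *
table([(.18,.13),(.2,.13)])
```

```text
t 14.875 open 0.0298 a b L [1.68000e-01 1.41000e-01 1.54684e+02] F U,Y,N [-1.1 -1.4  9.6]
0.18 0.13 [-0.1 -1.8  1.9]
0.2 0.13 [ 0.3 -1.8  5. ]
```

Run:
```python
from h import *
m=np.load('m.npy')[:3]; s,p,r=st(); g=p+.065*r.as_matrix()[:,0]
a=read_camera('side')[:,:,::-1]; c=read_camera('wrist')[:,:,::-1]; w=cam('side')
print(g,proj(w,g),proj(cam('wrist'),g),[proj(w,mill(m,knob(q,.13))).round(1) for q in (.06,.1,.14,.18)])
A=cv2.resize(a[190:290,255:355],None,fx=4,fy=4,interpolation=2); C=c[100:400,120:520]; C=np.vstack([C,np.zeros((100,400,3),np.uint8)]); cv2.imwrite('pics/p3.png',np.hstack([A,C]))
```

```text
[0.5736038  0.11204932 0.18331085] [312.00853818 230.45716286] [318.45546234 302.54389349] [array([317.9, 232.6]), array([315.8, 231.5]), array([313.6, 230.6]), array([311.4, 229.7])]
```

View pics/p3.png

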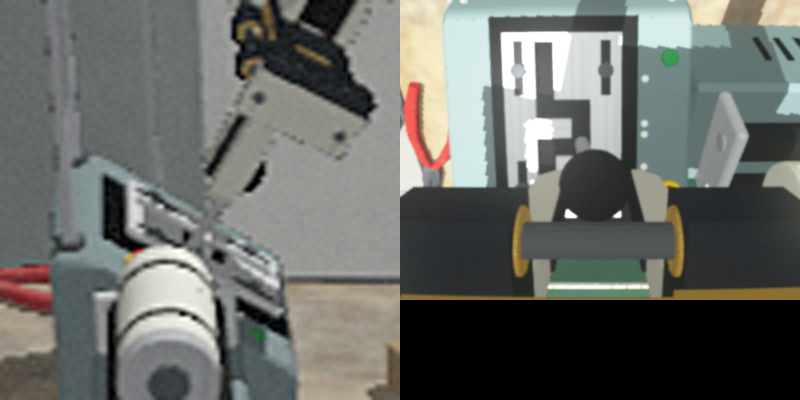

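```bash
cat >> h.py <<'E'
def knob_a(uv,b,name='wrist'):
    "lever angle a whose knob projects nearest the pixel"
    from scipy.optimize import least_squares
    m=np.load('m.npy')[:3]; c=cam(name); f=lambda v:proj(c,mill(m,knob(v[0],v[1])))-np.array(uv)
    r=least_squares(f,[0,b]); return r.x
E
python3 - <<'E'
from h import *
print(knob_a((314,284),.13),knob_a((318.5,235.5),.13,'side'))
s,p,r=st(); w=cam('wrist'); o,d=ray(w,(314,284)); d=r.inv().apply(d); o=r.inv().apply(o-p); print('ball in tool at x=65:',o+d*(.065-o[0])/d[0])
E
```

```text
[0.1061632  0.12786055] [0.04487356 0.20448008]
ball in tool at x=65: [ 0.065      -0.00198624 -0.00898451]
```

Run:
```python
from h import *
table([(.09,.128),(.106,.128),(.12,.128)])
```

```text
t 14.975 open 0.0305 a b L [1.68000e-01 1.41000e-01 1.54708e+02] F U,Y,N [-0.9 -1.2  9. ]
0.09 0.128 [ -0.8  -2.  -11.9]
0.106 0.128 [-0.8 -2.  -9.5]
0.12 0.128 [-0.7 -2.  -7.3]
```

Emit:
{"op": "step_arm", "data": {"commands": [{"xyz": [0, 0, -1], "turn": [0, 0, 0], "grip": 50}, {"xyz": [0, -1, -4], "turn": [0, 0, 0], "grip": 50}, {"xyz": [0, -2, -8], "turn": [0, 0, 0], "grip": 50}, {"xyz": [0, -2, -8], "turn": [0, 0, 0], "grip": 50}]}}

```text
t: 15.48
tool_pos: [0.5339, 0.1052, 0.2341]
orientation: [-0.064, 1.044, 0.107]
force: [-0.5, 0.6, 0.2]
opening: 0.05
```

Run:
```python
from h import *
m=np.load('m.npy')[:3]; s,p,r=st(); g=p+.065*r.as_matrix()[:,0]
table([])
a=read_camera('side')[:,:,::-1]; c=read_camera('wrist')[:,:,::-1]; w=cam('side')
print(g,proj(w,g),proj(cam('wrist'),g))
A=cv2.resize(a[190:290,275:375],None,fx=4,fy=4,interpolation=2); C=c[100:400,120:520]; C=np.vstack([C,np.zeros((100,400,3),np.uint8)]); cv2.imwrite('pics/p4.png',np.hstack([A,C]))
```

```text
t 15.475 open 0.05 a b L [1.07000e-01 1.28000e-01 1.53017e+02] F U,Y,N [-0.2  0.7  0.4]
[0.56626313 0.10892815 0.17784302] [315.05485646 231.91125737] [318.49212817 300.57212858]
```

View pics/p4.png

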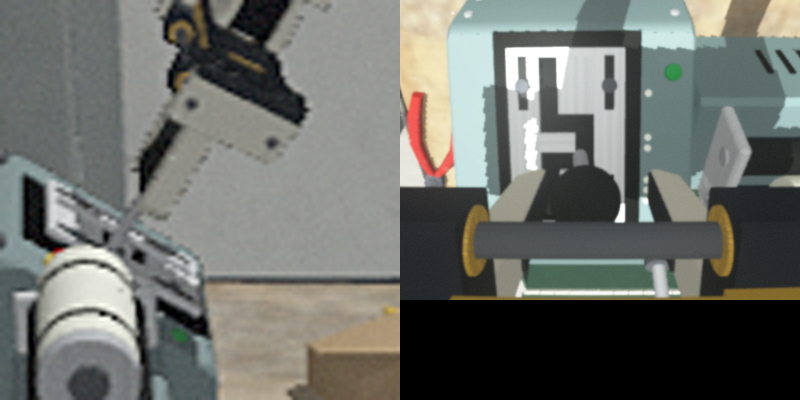

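Run:
```python
from h import *
v=knob_a((308,298),.13); print(v); table([tuple(v)])
```

```text
[0.09095424 0.09597545]
t 15.575 open 0.0498 a b L [1.12000e-01 1.28000e-01 1.53341e+02] F U,Y,N [-0.8  0.3  0.2]
0.09095423508334491 0.09597545062494124 [-0.6 -4.8 -3.3]
```

Emit:
{"op": "step_arm", "data": {"commands": [{"xyz": [1, -4.5, -2.5], "turn": [0, 0, 0], "grip": 50}, {"xyz": [1, -4.5, -2.5], "turn": [0, 0, 0], "grip": 25}, {"xyz": [1, -4.5, -2.5], "turn": [0, 0, 0], "grip": 25}, {"xyz": [1, -4.5, -2.5], "turn": [0, 0, 0], "grip": 25}, {"xyz": [1, -4.5, -2.5], "turn": [0, 0, 0], "grip": 25}], "force": 45}}

```text
t: 16.2
tool_pos: [0.5335, 0.1005, 0.233]
orientation: [-0.064, 1.042, 0.107]
force: [0.5, -0.0, 0.6]
opening: 0.0303
```

Run:
```python
from h import *
table([(.12,.13),(.14,.13),(.16,.13)])
```

```text
t 16.2 open 0.0303 a b L [9.9000e-02 9.8000e-02 1.5199e+02] F U,Y,N [ 0.7 -0.1  0.2]
0.12 0.13 [0.6 4.9 3.3]
0.14 0.13 [0.8 4.8 6.4]
0.16 0.13 [1.  4.8 9.4]
```

Emit:
{"op": "step_arm", "data": {"commands": [{"xyz": [0, 2, 0], "turn": [0, 0, 0], "grip": 25}, {"xyz": [0, 3.5, 1], "turn": [0, 0, 0], "grip": 25}, {"xyz": [0, 3.5, 3], "turn": [0, 0, 0], "grip": 25}, {"xyz": [0, 3.5, 5], "turn": [0, 0, 0], "grip": 25}, {"xyz": [0, 3.5, 5], "turn": [0, 0, 0], "grip": 25}]}}

```text
t: 16.82
tool_pos: [0.5371, 0.1037, 0.2349]
orientation: [-0.066, 1.043, 0.105]
force: [-1.1, -5.9, -0.3]
opening: 0.0306
```

Run:
```python
from h import *
table([(.14,.13),(.16,.13)])
```

```text
t 16.825 open 0.0306 a b L [1.27000e-01 1.16000e-01 1.52084e+02] F U,Y,N [-1.6 -5.7  0.7]
0.14 0.13 [0.4 2.2 2. ]
0.16 0.13 [0.6 2.2 5. ]
```

Emit:
{"op": "step_arm", "data": {"commands": [{"xyz": [0.1, -0.5, 1.5], "turn": [0, 0, 0], "grip": 25}, {"xyz": [0.3, -0.5, 3], "turn": [0, 0, 0], "grip": 25}, {"xyz": [0.3, -0.5, 3], "turn": [0, 0, 0], "grip": 25}]}}

```text
t: 17.2
tool_pos: [0.5399, 0.1036, 0.2364]
orientation: [-0.065, 1.043, 0.106]
force: [-2.2, -5.4, 1.3]
opening: 0.0304
```

Run:
```python
from h import *
table([(.16,.13),(.18,.13)])
```

```text
t 17.2 open 0.0304 a b L [1.48000e-01 1.13000e-01 1.52093e+02] F U,Y,N [-1.5 -5.2  2.7]
0.16 0.13 [0.4 2.5 1.8]
0.18 0.13 [0.7 2.5 4.8]
```

Emit:
{"op": "step_arm", "data": {"commands": [{"xyz": [0.1, 0, 1.5], "turn": [0, 0, 0], "grip": 25}, {"xyz": [0.2, 0, 3], "turn": [0, 0, 0], "grip": 25}, {"xyz": [0.2, 0, 3], "turn": [0, 0, 0], "grip": 25}]}}

```text
t: 17.58
tool_pos: [0.5418, 0.1039, 0.2372]
orientation: [-0.066, 1.046, 0.106]
force: [-12.1, -6.7, 6.2]
opening: 0.0303
```

Run:
```python
from h import *
table([(.16,.13),(.18,.13)])
```

```text
t 17.575 open 0.0303 a b L [1.61000e-01 1.14000e-01 1.52017e+02] F U,Y,N [-6.9 -5.3 12.4]
0.16 0.13 [ 0.3  2.5 -0.1]
0.18 0.13 [0.5 2.4 3. ]
```

Emit:
{"op": "step_arm", "data": {"commands": [{"xyz": [-0.3, 0, -2.8], "turn": [0, 0, 0], "grip": 25}, {"xyz": [-0.8, -8, -2.8], "turn": [0, 0, 0], "grip": 25}, {"xyz": [-1.2, -16, -2.8], "turn": [0, 0, 0], "grip": 25}, {"xyz": [-1.2, -24, -2.8], "turn": [0, 0, 0], "grip": 25}, {"xyz": [-0.6, -31, -2.8], "turn": [0, 0, 0], "grip": 25}, {"xyz": [0, -36, -2.8], "turn": [0, 0, 0], "grip": 25}, {"xyz": [0, -36, -2.8], "turn": [0, 0, 0], "grip": 25}]}}

```text
t: 18.45
tool_pos: [0.5447, 0.068, 0.2367]
orientation: [-0.064, 1.042, 0.106]
force: [-3.9, 1.3, 1.0]
opening: 0.0301
```

Run:
```python
from h import *
table([(.15,-.14),(.2,-.135),(.25,-.135),(.3,-.135),(.35,-.135),(.4,-.135)])
```

```text
t 18.45 open 0.0301 a b L [ 1.54000e-01 -1.23000e-01  1.52219e+02] F U,Y,N [-2.5  1.7  3. ]
0.15 -0.14 [ 0.3 -2.6 -0.6]
0.2 -0.135 [ 0.9 -1.9  7. ]
0.25 -0.135 [ 2.  -1.9 14.6]
0.3 -0.135 [ 3.4 -2.  22.2]
0.35 -0.135 [ 5.3 -2.  29.6]
0.4 -0.135 [ 7.5 -2.1 37. ]
```

Emit:
{"op": "step_arm", "data": {"commands": [{"xyz": [0.2, -3, 0], "turn": [0, 0, 0], "grip": 25}, {"xyz": [0.2, -5, 0], "turn": [0, 0, 0], "grip": 25}, {"xyz": [0.2, -5, 0], "turn": [0, 0, 0], "grip": 25}]}}

```text
t: 18.82
tool_pos: [0.5453, 0.0638, 0.2365]
orientation: [-0.064, 1.042, 0.107]
force: [-2.9, 4.2, 2.1]
opening: 0.0303
```

Run:
```python
from h import *
table([(.2,-.14),(.25,-.14),(.3,-.14),(.35,-.14)])
```

```text
t 18.825 open 0.0303 a b L [ 1.54000e-01 -1.50000e-01  1.52579e+02] F U,Y,N [-0.8  4.5  3.1]
0.2 -0.14 [0.4 1.5 7. ]
0.25 -0.14 [ 1.5  1.5 14.6]
0.3 -0.14 [ 3.   1.4 22.2]
0.35 -0.14 [ 4.8  1.4 29.6]
```

At the right-hand stop. Easing off and going up to fast.

Emit:
{"op": "step_arm", "data": {"commands": [{"xyz": [0, 1.5, 0], "turn": [0, 0, 0], "grip": 25}, {"xyz": [0.4, 1.5, 7], "turn": [0, 0, 0], "grip": 25}, {"xyz": [1.5, 1.5, 14.5], "turn": [0, 0, 0], "grip": 25}, {"xyz": [3, 1.5, 22], "turn": [0, 0, 0], "grip": 25}, {"xyz": [4.8, 1.5, 29.5], "turn": [0, 0, 0], "grip": 25}, {"xyz": [4.8, 1.5, 29.5], "turn": [0, 0, 0], "grip": 25}]}}

```text
t: 19.58
tool_pos: [0.5734, 0.0683, 0.2475]
orientation: [-0.065, 1.041, 0.106]
force: [1.0, 1.0, 0.5]
opening: 0.0304
```

Run:
```python
from h import *
table([(.37,-.14),(.4,-.14),(.43,-.14)]); print(st()[0]['q'])
```

```text
t 19.575 open 0.0304 a b L [ 3.57000e-01 -1.42000e-01  1.52808e+02] F U,Y,N [ 1.1  0.9 -0.2]
0.37 -0.14 [0.5 0.3 2. ]
0.4 -0.14 [1.9 0.2 6.4]
0.43 -0.14 [ 3.4  0.2 10.7]
[ 8.04220954e-04 -2.83186202e-01  2.05635498e+00  7.59852842e-02
  8.44469705e-01 -1.72509823e+00]
```

Emit:
{"op": "step_arm", "data": {"commands": [{"xyz": [0.9, 0, 3], "turn": [0, 0, 0], "grip": 25}, {"xyz": [1.9, 0, 6.4], "turn": [0, 0, 0], "grip": 25}, {"xyz": [2.5, 0, 8.5], "turn": [0, 0, 0], "grip": 25}, {"xyz": [2.5, 0, 8.5], "turn": [0, 0, 0], "grip": 25}]}}

```text
t: 20.08
tool_pos: [0.5814, 0.0695, 0.2496]
orientation: [-0.065, 1.042, 0.107]
force: [-3.5, 0.9, 2.8]
opening: 0.0301
```

Run:
```python
from h import *
table([(.4,-.14),(.43,-.14)])
m=np.load('m.npy')[:3]; s,p,r=st(); g=p+.065*r.as_matrix()[:,0]
a=read_camera('side')[:,:,::-1]; c=read_camera('wrist')[:,:,::-1]; w=cam('side')
print(proj(cam('wrist'),g),[proj(cam('wrist'),mill(m,knob(q,-.13))).round(0) for q in (.3,.35,.4)])
A=cv2.resize(a[170:270,255:355],None,fx=4,fy=4,interpolation=2); C=c[100:400,120:520]; C=np.vstack([C,np.zeros((100,400,3),np.uint8)]); cv2.imwrite('pics/p5.png',np.hstack([A,C]))
```

```text
t 20.075 open 0.0301 a b L [ 4.11000e-01 -1.40000e-01  1.52897e+02] F U,Y,N [-1.2  1.3  4.2]
0.4 -0.14 [-0.5 -0.  -1.7]
0.43 -0.14 [ 0.9 -0.   2.7]
[318.45060176 302.44977723] [array([322., 275.]), array([321., 290.]), array([321., 303.])]
```

View pics/p5.png

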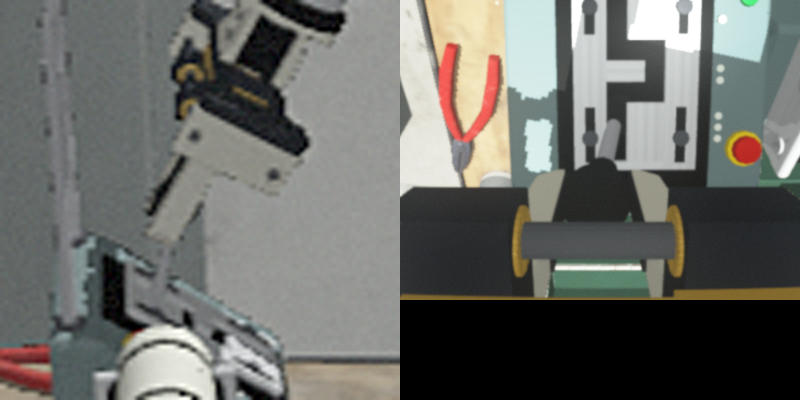

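Emit:
{"op": "step_arm", "data": {"commands": [{"xyz": [0.9, 0, 2.5], "turn": [0, 0, 0], "grip": 25}, {"xyz": [1.4, 0, 4], "turn": [0, 0, 0], "grip": 25}, {"xyz": [1.4, 0, 4], "turn": [0, 0, 0], "grip": 25}]}}

```text
t: 20.55
tool_pos: [0.5856, 0.0701, 0.2505]
orientation: [-0.065, 1.042, 0.107]
force: [-5.5, 1.2, 4.4]
opening: 0.0302
```

Run:
```python
from h import *
table([(.43,-.14),(.45,-.14)])
```

```text
t 20.55 open 0.0302 a b L [ 4.40000e-01 -1.39000e-01  1.52981e+02] F U,Y,N [-1.8  1.8  6.7]
0.43 -0.14 [-0.5 -0.2 -1.4]
0.45 -0.14 [ 0.6 -0.2  1.4]
```

Emit:
{"op": "step_arm", "data": {"commands": [{"xyz": [0.5, 0, 1.5], "turn": [0, 0, 0], "grip": 25}, {"xyz": [0.9, 0, 2.5], "turn": [0, 0, 0], "grip": 25}, {"xyz": [0.9, 0, 2.5], "turn": [0, 0, 0], "grip": 25}]}}

```text
t: 20.92
tool_pos: [0.5872, 0.0703, 0.2507]
orientation: [-0.065, 1.044, 0.107]
force: [-19.7, -1.5, 13.1]
opening: 0.0302
```

Run:
```python
from h import *
table([(.43,-.14),(.45,-.14)])
```

```text
t 20.925 open 0.0302 a b L [ 4.50000e-01 -1.39000e-01  1.52891e+02] F U,Y,N [-8.6  0.8 22. ]
0.43 -0.14 [-1.  -0.2 -2.9]
0.45 -0.14 [ 0.  -0.2 -0. ]
```

Emit:
{"op": "step_arm", "data": {"commands": [{"xyz": [0, 0, 0], "turn": [0, 0, 0], "grip": 50}, {"xyz": [0, 0, 0], "turn": [0, 0, 0], "grip": 50}, {"xyz": [-10, 0, 0], "turn": [0, 0, 0], "grip": 50}, {"xyz": [-40, 0, -5], "turn": [0, 0, 0], "grip": 50}, {"xyz": [-80, 0, -20], "turn": [0, 0, 0], "grip": 50}, {"xyz": [-110, 0, -40], "turn": [0, 0, 0], "grip": 50}, {"xyz": [-110, 0, -40], "turn": [0, 0, 0], "grip": 50}]}}

```text
t: 21.8
tool_pos: [0.4985, 0.0596, 0.3288]
orientation: [-0.065, 1.037, 0.106]
force: [0.9, -0.4, -0.3]
opening: 0.05
```

Run:
```python
from h import *
m=np.load('m.npy')[:3]; s,p,r=st(); print(s['t'],p,s['force'],s['opening'])
a=read_camera('side')[:,:,::-1]; c=read_camera('wrist')[:,:,::-1]
for q in (.3,.35,.4): print(q,proj(cam('wrist'),mill(m,knob(q,-.13))).round(0),proj(cam('side'),mill(m,knob(q,-.13))).round(1))
A=cv2.resize(a[190:290,255:355],None,fx=4,fy=4,interpolation=2); C=c[100:400,120:520]; C=np.vstack([C,np.zeros((100,400,3),np.uint8)]); cv2.imwrite('pics/p6.png',np.hstack([A,C]))
```

```text
21.8 [0.49851445 0.0596466  0.32875722] [ 0.86120996 -0.4101771  -0.25766569] 0.050028628734710125
0.3 [320. 266.] [304.1 221.1]
0.35 [320. 275.] [301.2 220.5]
0.4 [320. 283.] [298.3 220. ]
```

View pics/p6.png

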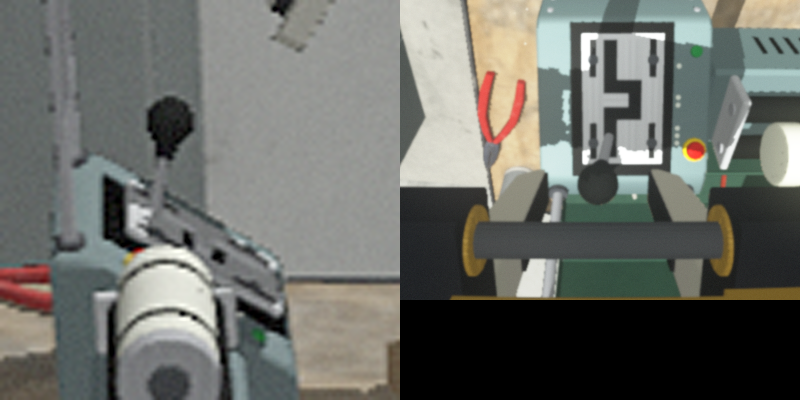

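The side view puts the knob at (297.5, 221) and the wrist view at (318, 283). Both match the predictions for a = 0.40. The lid centre is unchanged in the side view, so the jar hasn't moved. Nothing is touching the robot, so I'm handing in.

```bash
python3 -c "
from plant import robot; print(robot.close_job())"
```

```text
the job is handed in; nothing more can be done
None
```

The job is handed in at about 22 s of the 67 s limit. The jar is on the rollers and the lever is in fast gear.

- **Jar:** I laid it on the rollers while the lever was still in park. After I let go, the lid's centre was within about 2 px of where it should be in the side view, and it looked the same at the end.
- **Lever:** I worked it by feel from park to middle gear to fast gear, and pushed it against its end stop.
    - **Slip:** in the middle leg, the knob slipped about 9 mm in the fingers. I spotted this in the wrist picture, re-gripped at 45 N instead of 20 N, and carried on.
    - **Disagreement:** at the final stop the gripper position implied gear_shift 0.45, past the lever's 0.40 limit. I put this down to a further small slip or calibration error. After release, the side view gave about 0.41 and the wrist view 0.40, with the rod in the right-hand leg.
- **Final state:** the fingers were clear, with about 1 N on the wrist sensor. I never moved near the blue pot, tape roll or sanding block, but I didn't measure their positions again at the end.

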